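Line the dough cutters up by size on their rack

TASK

Put the four knobbed round dough cutters on the rack in order of size, one on each black pad: the smallest on the pad beside the pale end block, then each next larger one on the next pad along, with the largest at the far end. Stand each upright and centred on its pad, and let go.

Things in the scene. Friction and masses are not known exactly. Their poses are not given: they have to be found in the camera images.
- cutter_44_mid (a point): The smallest of four loose steel dough cutters, alike but for skirt diameter (44, 58, 72, 86 mm) and weight (50 to 140 g): round skirt 44 mm across, 30 mm high, closed top; on it a black upright cylindrical knob, 24 mm across, 41 to 68 mm above the underside, to grasp from above. Point: on the axis, half-way up, 34 mm above the underside, 20 mm below mid-knob; z up the axis.
- cutter_58_mid (a point): The second smallest of four loose steel dough cutters, alike but for skirt diameter (44, 58, 72, 86 mm) and weight (50 to 140 g): round skirt 58 mm across, 30 mm high, closed top; on it a black upright cylindrical knob, 24 mm across, 41 to 68 mm above the underside, to grasp from above. Point: on the axis, half-way up, 34 mm above the underside, 20 mm below mid-knob; z up the axis.
- cutter_72_mid (a point): The second largest of four loose steel dough cutters, alike but for skirt diameter (44, 58, 72, 86 mm) and weight (50 to 140 g): round skirt 72 mm across, 30 mm high, closed top; on it a black upright cylindrical knob, 24 mm across, 41 to 68 mm above the underside, to grasp from above. Point: on the axis, half-way up, 34 mm above the underside, 20 mm below mid-knob; z up the axis.
- cutter_86_mid (a point): The largest of four loose steel dough cutters, alike but for skirt diameter (44, 58, 72, 86 mm) and weight (50 to 140 g): round skirt 86 mm across, 30 mm high, closed top; on it a black upright cylindrical knob, 24 mm across, 41 to 68 mm above the underside, to grasp from above. Point: on the axis, half-way up, 34 mm above the underside, 20 mm below mid-knob; z up the axis.
- pad_a_top (a point): One of four identical round black rubber pads, 92 mm across, fixed in a straight row 100 mm apart on a low fixed wooden rack (490 x 128 mm, 12 mm thick, back rail 22 mm high on its far long edge). Point: centre of the pad's top face, 14 mm above the table. The letters say nothing of its place in the row.
- pad_b_top (a point): One of four identical round black rubber pads, 92 mm across, fixed in a straight row 100 mm apart on a low fixed wooden rack (490 x 128 mm, 12 mm thick, back rail 22 mm high on its far long edge). Point: centre of the pad's top face, 14 mm above the table. The letters say nothing of its place in the row.
- pad_c_top (a point): One of four identical round black rubber pads, 92 mm across, fixed in a straight row 100 mm apart on a low fixed wooden rack (490 x 128 mm, 12 mm thick, back rail 22 mm high on its far long edge). Point: centre of the pad's top face, 14 mm above the table. The letters say nothing of its place in the row.
- pad_d_top (a point): One of four identical round black rubber pads, 92 mm across, fixed in a straight row 100 mm apart on a low fixed wooden rack (490 x 128 mm, 12 mm thick, back rail 22 mm high on its far long edge). Point: centre of the pad's top face, 14 mm above the table. The letters say nothing of its place in the row.
- end_stop: Pale wooden end block, 100 mm across the row, 24 mm along it, 30 mm high, fixed on one end of the rack; the row starts beside it (the other end has only a thin strip of the darker board wood, 4 mm high). Origin: centre of its underside, 12 mm above the table, in line with the pads and 75 mm from the nearest pad's centre. x across the row, y along it.
Mind the look-alikes: they are no part of the job. What is shaped like the part that bears cutter_58_mid but purple is not meant.

How it is judged:
At the end, for the whole second after the job is handed in: Counted from the end block, the cutters stand on the first to fourth pads in rising order of diameter, each within 12 mm of its pad's centre along and across the row, upright within 0.08 rad, seated on the pad (height within 5 mm), released and at rest (horizontal distance between cutter_44_mid and end_stop between 0.063 and 0.087 m and x of cutter_44_mid in the frame of end_stop between -0.012 and 0.012 m and height (world z) of cutter_44_mid between 0.043 and 0.053 m and angle between each of cutter_44_mid, cutter_58_mid, cutter_72_mid, cutter_86_mid's own z axis and vertical below 0.08 rad and linear speed of each of cutter_44, cutter_58, cutter_72, cutter_86 below 0.02 m/s and horizontal distance between cutter_58_mid and end_stop between 0.163 and 0.187 m and x of cutter_58_mid in the frame of end_stop between -0.012 and 0.012 m and height (world z) of cutter_58_mid between 0.043 and 0.053 m and horizontal distance between cutter_72_mid and end_stop between 0.263 and 0.287 m and x of cutter_72_mid in the frame of end_stop between -0.012 and 0.012 m and height (world z) of cutter_72_mid between 0.043 and 0.053 m and horizontal distance between cutter_86_mid and end_stop between 0.363 and 0.387 m and x of cutter_86_mid in the frame of end_stop between -0.012 and 0.012 m and height (world z) of cutter_86_mid between 0.043 and 0.053 m); the robot touches nothing.
It also fails if it takes over 109 s, if anything falls off the work surface, if the arm or the gripper's body presses on something with over 40 N, if the wrist force passes 120 N, or if a joint passes its speed limit or range.

ROBOT

A 6-joint arm with a two-finger parallel gripper is mounted at the origin on a cart in front of the work surface, level with it; the furniture and walls round the work are solid. World frame = base frame: x ahead of the robot, y to its left, z up, the work surface at z = 0. Lengths are in m, angles in rad, forces in N, time in s.
With the tool pointing down it reaches from about 0.425 to 0.925 m from the base axis. Payload 12.5 kg.
Tool frame: the origin (TCP) lies midway between the tips of the shut fingers; the grasp point (between the pads) lies 19 mm behind it; z points along the fingers, y is the line along which they close (so a half turn about z gives the same grasp; the last joint's range is limited). The gripper opens to 85 mm and grips with 20 to 120 N. Pads are 22 mm wide; open, the fingers measure 114 mm over their backs; the gripper's body (76 mm by 85 mm) begins 54 mm behind the grasp point. The pads swing forward as they close: fully open they stand 13 mm farther back than shut.
Start: joints at [1.001, 0.491, 1.559, -0, 1.092, -0.106], TCP at [0.28, 0.559, 0.231] pointing down, gripper open.
Joint ranges: [-3.1, 3.1], [-0.84, 2.19], [0.05, 2.79], [-1.13, 4.28], [0.06, 2.93], [-2.69, 2.69]. Speed limits (rad/s): [2.22, 2.22, 2.79, 3.14, 3.14, 3.14].

INTERFACE

Orientations are given as a 3x3 rotation matrix whose columns are the frame's x, y, z axes.
In Python, from rig import status, get_image, ticket gives the robot as it stands.
- The arm moves only by the tool arm_command, never from a script. Its argument "deltas" is one flat list of numbers, 6 for each row, row after row: the shift along the tool's x, y, z in mm, then the turn, a rotation vector about the tool's x, y, z in degrees. A call has 1 to 12 rows; each row is the pose to reach, as a shift and turn from the pose commanded when the call began, along the tool's axes at that moment; what a row does not reach only later rows make up. A row lasts 1/8 s, in which the tool goes at most 62.5 mm and 10.7 degrees, less where a joint would pass 70% of its speed; a pose out of reach is approached as far as the arm can. A call with a gripper value outside its range is refused whole. "grip" is the finger opening in mm, from 0 to 85.4, set as the call begins (left out, the last holds). The fingers move at their own pace and stop on an object; "force" is the grip in N (left out, the last holds). Time passes only in rows, so rows that repeat a pose let the fingers close. It gives the time, the measured TCP pose, the force, the opening and the grip force at its end, in the units of the state.
- status.observe(): the state, without advancing time (a new reading comes with each control period).
- get_image(name): name is "scene" or "top"; returns a dict with "img" (384x512x3 uint8, red, green, blue), "depth" (384x512 float32, m along the optical axis (not along the pixel's ray), 0 where there is no reading), "K" (3x3 intrinsics, pixels), "view" (4x4, takes a point from world to camera coordinates). Camera axes: x right, y down, z forward; pixel columns grow to the right and rows downward; lengths in m; the calibration is good to about 2 mm. A picture is of the moment at which its call begins.
- ticket.job_done(): hands the job in; it is judged then, once.
The state is a dict: "clock": time; "joint_positions": joint angles; "qd": joint speeds; "effort": joint torques, N m; "tool_pos": TCP position; "ee_rot": TCP orientation; "force": force on the tool from outside, world axes, zero at the start; "torque": the same for the moment, N m; "gripper_width": opening from 0.0 (shut) to 1.0 (fully open); "grasp_force": force on a finger pad.
Only numpy, scipy, OpenCV 4.12 (cv2) and the standard library are available. Lean on these libraries where they do the work, as an engineer would, in place of code of your own. Each camera call takes 0.05 s, during which the arm holds its last target. There are 200 camera calls.

## Working session

There is one attempt and no reset: what is moved stays moved. The work goes in short steps, Python scripts to look and compute and a tool call to move; the robot and the scene stay as the last step left them, time stands still between calls to the robot, and variables do not carry over. Pictures are saved under pics/ and viewed, at most 14 in all, crops included, and the job is handed in when it is done.

Besides the shell and the picture viewer there is one more tool, called after "Request:" as name(argument=value, ...) on one line, values as JSON. arm_command: Moves the arm, as the interface text tells. Its arguments: {"type":"object","properties":{"deltas":{"type":"array","items":{"type":"number"}},"grip":{"type":"number"},"force":{"type":"number"}},"required":["deltas"]}

```bash
mkdir -p pics; cat > h.py <<'E'
import numpy as np, cv2
from rig import status, get_image, ticket
def world(d, u, v, z=None):
    K,V=d["K"],np.array(d["view"]); R,t=V[:3,:3],V[:3,3]
    c=-R.T@t; r=R.T@np.linalg.inv(K)@np.array([u,v,1.])
    if z is None: return c+r*d["depth"][int(round(v)),int(round(u))]
    return c+r*(z-c[2])/r[2]
E
python3 - <<'E'
from h import *
s=status.observe(); print({k:np.round(v,3).tolist() for k,v in s.items()})
for n in("scene","top"):
    d=get_image(n); cv2.imwrite(f"pics/{n}0.png",d["img"][:,:,::-1]); np.savez(f"{n}0.npz",**d)
    print(n,-np.array(d["view"])[:3,:3].T@d["view"][:3,3], d["K"][0,0])
E
```

```text
{'clock': 0.0, 'joint_positions': [1.001, 0.492, 1.559, -0.0, 1.092, -0.106], 'qd': [0.001, -0.001, 0.001, 0.002, 0.002, -0.001], 'effort': [-0.004, -61.845, -26.158, -0.0, 0.004, 0.0], 'tool_pos': [0.279, 0.559, 0.231], 'ee_rot': [[-0.894, 0.447, -0.001], [0.447, 0.894, -0.001], [0.0, -0.001, -1.0]], 'force': [0.233, 0.252, 0.281], 'torque': [0.015, -0.081, 0.012], 'grasp_force': 0.0, 'gripper_width': 0.998}
scene [-0.35360264 -0.79794327  0.92337331] 455.44611407349925
top [ 0.33805422 -0.02173697  1.26410744] 356.29611194876065
```

View pics/top0.png

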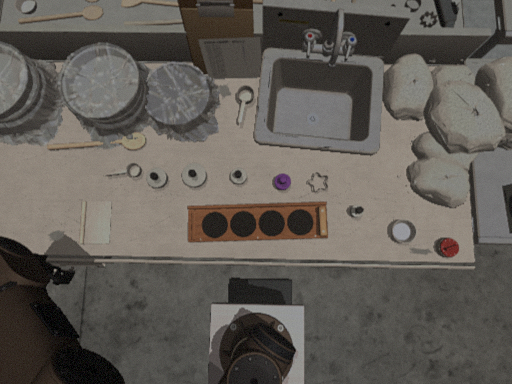

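View pics/scene0.png

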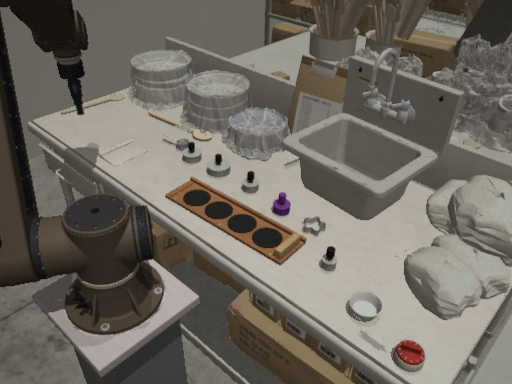

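The top view shows four steel cutters with black knobs at about (157,179), (194,176), (238,176) and (357,211). Other things that could be mistaken for them are the purple look-alike (283,182), the star cutter (318,182), the open ring (401,231), the red-topped jar (449,247) and the scoop (134,170). The rack's pads are at x≈215, 243, 271 and 300, y≈222, and the pale end block is at (322,221).

```bash
cat > m.py <<'E'
from h import *
def cloud(d):
    K,V=d["K"],np.array(d["view"]); v,u=np.mgrid[:384,:512]; z=d["depth"]
    P=np.stack([(u-K[0,2])/K[0,0]*z,(v-K[1,2])/K[1,1]*z,z],-1)
    return (P-V[:3,3])@V[:3,:3]
def cutters(d,seeds):
    P=cloud(d); out=[]
    for u,v in seeds:
        s=np.s_[v-16:v+17,u-16:u+17]; Q=P[s].reshape(-1,3)
        k=Q[(Q[:,2]>.055)&(Q[:,2]<.085)]; 
        c=(k.min(0)+k.max(0))/2 if len(k) else Q[0]*np.nan
        r=Q[(Q[:,2]>.02)&(Q[:,2]<.085)&(np.hypot(*(Q-c)[:,:2].T)<.06)]
        out.append((u,v,np.round(c,3),np.round(k.mean(0),3),len(k),'skirt c',np.round((r.min(0)+r.max(0))[:2]/2,3),'ext',np.round(np.ptp(r,axis=0)[:2],3),'area dia',round(2*np.sqrt(len(r)/np.pi)/d["K"][0,0]*1.234,3)))
    return out
E
python3 - <<'E'
from m import *
d=dict(np.load("top0.npz"))
for o in cutters(d,[(157,179),(194,176),(238,176),(357,211),(283,182)]): print(*o)
hsv=cv2.cvtColor(d["img"],cv2.COLOR_RGB2HSV)
m=np.zeros((384,512),np.uint8); m[200:245,185:332]=(hsv[200:245,185:332,2]<45)*255
for c in cv2.findContours(m,0,2)[0]:
    if cv2.contourArea(c)>200:
        (u,v),r=cv2.minEnclosingCircle(c); M=cv2.moments(c); u,v=M['m10']/M['m00'],M['m01']/M['m00']
        print('pad',round(u,1),round(v,1),round(r,1),np.round(world(d,u,v,.014),4),np.round(world(d,u,v),4))
print(hsv[221,312:332].tolist())
im=d["img"][150:250,140:380,::-1]; cv2.imwrite("pics/crop.png",cv2.resize(im,None,fx=3.3,fy=3.3,interpolation=2))
E
```

```text
157 179 [0.581 0.365 0.064] [0.58  0.365 0.066] 43 skirt c [0.582 0.368] ext [0.069 0.071] area dia 0.07
194 176 [0.593 0.233 0.066] [0.593 0.233 0.067] 40 skirt c [0.594 0.233] ext [0.081 0.083] area dia 0.083
238 176 [0.593 0.076 0.065] [0.592 0.075 0.067] 39 skirt c [0.595 0.075] ext [0.056 0.057] area dia 0.056
357 211 [ 0.475 -0.339  0.065] [ 0.475 -0.339  0.066] 44 skirt c [ 0.476 -0.339] ext [0.042 0.039] area dia 0.044
283 182 [ 0.574 -0.082  0.065] [ 0.574 -0.081  0.068] 40 skirt c [ 0.576 -0.082] ext [0.055 0.053] area dia 0.056
pad 242.9 223.7 12.5 [0.422  0.0542 0.014 ] [0.422  0.0541 0.0142]
pad 214.5 224.6 12.5 [0.4172 0.1537 0.014 ] [0.4171 0.1536 0.015 ]
pad 271.4 222.8 12.5 [ 0.427  -0.0457  0.014 ] [ 0.4268 -0.0456  0.0166]
pad 299.9 221.9 12.5 [ 0.4322 -0.1452  0.014 ] [ 0.4322 -0.1452  0.0143]
[[13, 57, 40], [12, 120, 89], [11, 131, 119], [12, 133, 119], [11, 129, 79], [9, 128, 60], [15, 104, 49], [14, 90, 65], [15, 111, 129], [16, 110, 146], [16, 103, 151], [16, 106, 149], [15, 110, 148], [15, 116, 138], [13, 126, 101], [13, 44, 123], [19, 37, 143], [16, 29, 148], [19, 36, 147], [16, 37, 146]]
```

View pics/crop.png

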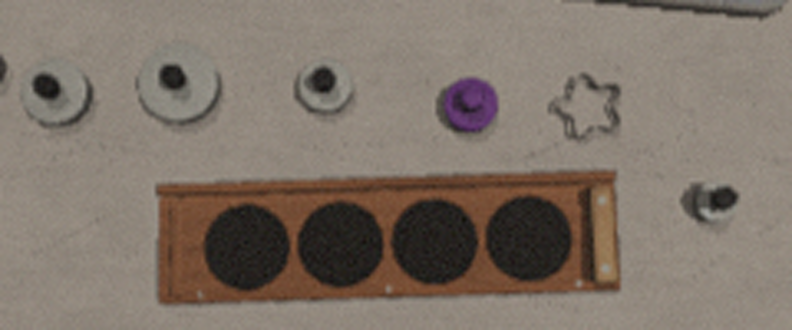

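The crop confirms it: steel cutters at 72 (157,179), 86 (194,176), 58 (238,176) and 44 (357,211). The purple one is excluded. The pads run leftward from the pale block. I'll keep the tool yaw fixed throughout.

```bash
cat > g.py <<'E'
import sys
from h import *
s=status.observe(); R=np.array(s["ee_rot"]); p=np.array(s["tool_pos"])
for a in sys.argv[1:]:
    print(a, np.round(R.T@(np.array(eval(a))-p)*1000,1))
E
python3 g.py .581,.365,.15 .581,.365,.036; python3 - <<'E'
import numpy as np
R=np.array([[-.894,.447],[.447,.894]]).T
W=[(.581,.365),(.422,.0542),(.593,.233),(.4172,.1537),(.593,.0755),(.427,-.0457),(.475,-.339),(.4322,-.1452)]
for a,b in zip(W,W[1:]): print(b,np.round(R@(np.array(b)-a)*1000,1))
E
```

```text
.581,.365,.15 [-356.4  -38.4   80.8]
.581,.365,.036 [-356.4  -38.3  194.8]
(0.422, 0.0542) [   3.2 -348.9]
(0.593, 0.233) [-73.  236.3]
(0.4172, 0.1537) [ 121.7 -149.5]
(0.593, 0.0755) [-192.1    8.7]
(0.427, -0.0457) [  94.2 -182.6]
(0.475, -0.339) [-174.  -240.8]
(0.4322, -0.1452) [124.9 154.1]
```

Request:
arm_command(deltas=[-60, -6, 14, 0, 0, 0, -120, -13, 28, 0, 0, 0, -180, -19, 42, 0, 0, 0, -240, -26, 56, 0, 0, 0, -300, -32, 70, 0, 0, 0, -340, -36, 78, 0, 0, 0, -356, -38, 81, 0, 0, 0, -356, -38, 81, 0, 0, 0, -356, -38, 81, 0, 0, 0], grip=60, force=40)

```text
clock: 1.23
tool_pos: [0.5799, 0.3667, 0.1507]
ee_rot: [[-0.895, 0.446, -0.0], [0.446, 0.895, 0.0], [0.0, 0.0, -1.0]]
force: [0.3, 0.5, 0.5]
gripper_width: 0.705
grasp_force: 0.0
```

Request:
arm_command(deltas=[1, -1, 40, 0, 0, 0, 1, -1, 80, 0, 0, 0, 1, -1, 105, 0, 0, 0, 1, -1, 114, 0, 0, 0, 1, -1, 114, 0, 0, 0, 1, -1, 114, 0, 0, 0])

```text
clock: 1.98
tool_pos: [0.5799, 0.3659, 0.0377]
ee_rot: [[-0.895, 0.447, 0.002], [0.447, 0.895, 0.001], [-0.001, 0.002, -1.0]]
force: [0.6, 0.2, -0.3]
gripper_width: 0.701
grasp_force: 0.0
```

Request:
arm_command(deltas=[0, 0, 0, 0, 0, 0, 0, 0, 0, 0, 0, 0, 0, 0, 0, 0, 0, 0, 0, 0, 0, 0, 0, 0, 0, 0, 0, 0, 0, 0, 0, 0, 0, 0, 0, 0, 0, 0, 0, 0, 0, 0, 0, 0, 0, 0, 0, 0], grip=10)

```text
clock: 2.98
tool_pos: [0.5799, 0.3654, 0.0371]
ee_rot: [[-0.894, 0.447, 0.001], [0.447, 0.894, 0.001], [-0.001, 0.001, -1.0]]
force: [-0.6, -0.7, 6.5]
gripper_width: 0.269
grasp_force: 39.1
```

Request:
arm_command(deltas=[0, 0, -10, 0, 0, 0, 0, 0, -40, 0, 0, 0, 0, 0, -80, 0, 0, 0, 0, 0, -105, 0, 0, 0, 0, 0, -114, 0, 0, 0, 0, 0, -114, 0, 0, 0])

```text
clock: 3.72
tool_pos: [0.5796, 0.3653, 0.1504]
ee_rot: [[-0.894, 0.447, 0.0], [0.447, 0.894, 0.0], [-0.0, 0.0, -1.0]]
force: [-1.0, -0.3, -0.4]
gripper_width: 0.266
grasp_force: 39.2
```

```bash
python3 g.py .422,.0542,.15 .422,.0542,.051
```

```text
.422,.0542,.15 [ 1.800e+00 -3.487e+02  3.000e-01]
.422,.0542,.051 [   1.8 -348.7   99.3]
```

Request:
arm_command(deltas=[0, -20, 0, 0, 0, 0, 0, -60, 0, 0, 0, 0, 0, -105, 0, 0, 0, 0, 1, -150, 0, 0, 0, 0, 1, -195, 0, 0, 0, 0, 1, -240, 0, 0, 0, 0, 2, -285, 0, 0, 0, 0, 2, -320, 0, 0, 0, 0, 2, -340, 0, 0, 0, 0, 2, -349, 0, 0, 0, 0, 2, -349, 0, 0, 0, 0, 2, -349, 0, 0, 0, 0])

```text
clock: 5.22
tool_pos: [0.422, 0.0545, 0.1501]
ee_rot: [[-0.895, 0.447, -0.0], [0.447, 0.895, 0.0], [0.0, 0.0, -1.0]]
force: [-0.4, -0.8, -1.4]
gripper_width: 0.27
grasp_force: 39.3
```

Request:
arm_command(deltas=[0, 0, 0, 0, 0, 0, 0, 0, 30, 0, 0, 0, 0, 0, 60, 0, 0, 0, 0, 0, 80, 0, 0, 0, 0, 0, 90, 0, 0, 0, 0, 0, 93, 0, 0, 0, 0, 0, 93, 0, 0, 0])

```text
clock: 6.1
tool_pos: [0.4219, 0.0542, 0.0576]
ee_rot: [[-0.894, 0.447, 0.001], [0.447, 0.894, 0.0], [-0.0, 0.0, -1.0]]
force: [0.0, -0.4, -1.1]
gripper_width: 0.268
grasp_force: 39.3
```

```bash
python3 g.py .422,.0542,.051
```

```text
.422,.0542,.051 [-0.   0.   6.6]
```

Request:
arm_command(deltas=[0, 0, 3, 0, 0, 0, 0, 0, 6, 0, 0, 0, 0, 0, 7, 0, 0, 0, 0, 0, 7, 0, 0, 0, 0, 0, 7, 0, 0, 0])

```text
clock: 6.72
tool_pos: [0.4219, 0.0541, 0.051]
ee_rot: [[-0.894, 0.447, 0.001], [0.447, 0.894, 0.0], [-0.001, 0.001, -1.0]]
force: [-3.3, -0.0, 14.4]
gripper_width: 0.269
grasp_force: 40.9
```

Request:
arm_command(deltas=[0, 0, 0, 0, 0, 0, 0, 0, 0, 0, 0, 0, 0, 0, 0, 0, 0, 0, 0, 0, 0, 0, 0, 0, 0, 0, 0, 0, 0, 0], grip=60)

```text
clock: 7.35
tool_pos: [0.4217, 0.0541, 0.0502]
ee_rot: [[-0.894, 0.447, -0.0], [0.447, 0.894, 0.0], [0.0, 0.0, -1.0]]
force: [0.2, 0.3, -0.0]
gripper_width: 0.701
grasp_force: 0.0
```

Request:
arm_command(deltas=[0, 0, -30, 0, 0, 0, 0, 0, -70, 0, 0, 0, 0, 0, -100, 0, 0, 0, 0, 0, -100, 0, 0, 0, 0, 0, -100, 0, 0, 0])

```text
clock: 7.98
tool_pos: [0.4214, 0.0541, 0.1498]
ee_rot: [[-0.894, 0.447, -0.0], [0.447, 0.894, 0.0], [0.0, -0.0, -1.0]]
force: [-0.6, 0.6, -0.1]
gripper_width: 0.702
grasp_force: 0.0
```

```bash
python3 g.py .593,.233,.15; python3 - <<'E'
from m import *
d=get_image("top")
for o in cutters(d,[(243,223),(194,176),(238,176),(357,211),(283,182)]): print(*o)
E
```

```text
.593,.233,.15 [-73.4 236.8  -0.3]m.py:13: RuntimeWarning: Mean of empty slice.
  out.append((u,v,np.round(c,3),np.round(k.mean(0),3),len(k),'skirt c',np.round((r.min(0)+r.max(0))[:2]/2,3),'ext',np.round(np.ptp(r,axis=0)[:2],3),'area dia',round(2*np.sqrt(len(r)/np.pi)/d["K"][0,0]*1.234,3)))
  ret = um.true_divide(
Traceback (most recent call last):
  File "m.py", line 13, in cutters
    out.append((u,v,np.round(c,3),np.round(k.mean(0),3),len(k),'skirt c',np.round((r.min(0)+r.max(0))[:2]/2,3),'ext',np.round(np.ptp(r,axis=0)[:2],3),'area dia',round(2*np.sqrt(len(r)/np.pi)/d["K"][0,0]*1.234,3)))
                                                                                   ~~~~~^^^
ValueError: zero-size array to reduction operation minimum which has no identity
```

Arm hides it from the top view; I'll go on to the 86 and check the 72 from there.

Request:
arm_command(deltas=[-17, 56, 0, 0, 0, 0, -34, 112, 0, 0, 0, 0, -51, 168, 0, 0, 0, 0, -65, 215, 0, 0, 0, 0, -73, 237, 0, 0, 0, 0, -73, 237, 0, 0, 0, 0, -73, 237, 0, 0, 0, 0])

```text
clock: 8.9
tool_pos: [0.5921, 0.2328, 0.1492]
ee_rot: [[-0.894, 0.447, -0.002], [0.447, 0.894, -0.001], [0.002, -0.002, -1.0]]
force: [0.4, 0.3, -0.3]
gripper_width: 0.698
grasp_force: 0.0
```

Request:
arm_command(deltas=[0, 0, 40, 0, 0, 0, 0, 0, 80, 0, 0, 0, 0, 0, 105, 0, 0, 0, 0, 0, 113, 0, 0, 0, 0, 0, 113, 0, 0, 0, 0, 0, 113, 0, 0, 0])

```text
clock: 9.65
tool_pos: [0.5935, 0.2334, 0.0386]
ee_rot: [[-0.894, 0.447, 0.002], [0.447, 0.894, 0.001], [-0.001, 0.001, -1.0]]
force: [-0.8, -0.6, 1.0]
gripper_width: 0.702
grasp_force: 0.0
```

Request:
arm_command(deltas=[0, 0, 0, 0, 0, 0, 0, 0, 0, 0, 0, 0, 0, 0, 0, 0, 0, 0, 0, 0, 0, 0, 0, 0, 0, 0, 0, 0, 0, 0, 0, 0, 0, 0, 0, 0, 0, 0, 0, 0, 0, 0, 0, 0, 0, 0, 0, 0], grip=10)

```text
clock: 10.65
tool_pos: [0.5932, 0.2335, 0.0379]
ee_rot: [[-0.894, 0.447, 0.001], [0.447, 0.894, 0.0], [-0.001, 0.001, -1.0]]
force: [-0.7, -0.6, 6.9]
gripper_width: 0.269
grasp_force: 38.9
```

Request:
arm_command(deltas=[0, 0, -10, 0, 0, 0, 0, 0, -40, 0, 0, 0, 0, 0, -80, 0, 0, 0, 0, 0, -105, 0, 0, 0, 0, 0, -113, 0, 0, 0, 0, 0, -113, 0, 0, 0])

```text
clock: 11.4
tool_pos: [0.5929, 0.2334, 0.1503]
ee_rot: [[-0.894, 0.447, 0.0], [0.447, 0.894, 0.0], [-0.0, 0.0, -1.0]]
force: [-0.6, -0.5, -1.3]
gripper_width: 0.268
grasp_force: 39.4
```

```bash
python3 g.py .4172,.1537,.15 .4172,.1537,.051; python3 - <<'E'
from m import *
d=get_image("top")
for o in cutters(d,[(243,223)]): print(*o)
d=get_image("scene"); cv2.imwrite("pics/s1.png",d["img"][:,:,::-1])
E
```

```text
.4172,.1537,.15 [ 121.5 -149.9    0.2]
.4172,.1537,.051 [ 121.5 -149.9   99.2]
243 223 [0.423 0.053 0.077] [0.423 0.053 0.081] 40 skirt c [0.423 0.043] ext [0.069 0.09 ] area dia 0.072
```

View pics/s1.png

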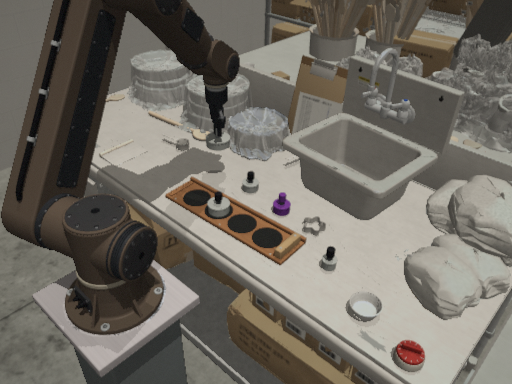

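The 72 stands upright and centred on the third pad (218,207), and the 86 is held in the gripper (217,140).

Request:
arm_command(deltas=[12, -15, 0, 0, 0, 0, 36, -45, 0, 0, 0, 0, 64, -79, 0, 0, 0, 0, 92, -113, 0, 0, 0, 0, 112, -138, 0, 0, 0, 0, 121, -149, 0, 0, 0, 0, 121, -150, 0, 0, 0, 0, 121, -150, 0, 0, 0, 0])

```text
clock: 12.5
tool_pos: [0.4188, 0.1536, 0.1502]
ee_rot: [[-0.894, 0.447, 0.001], [0.447, 0.894, 0.0], [-0.001, 0.0, -1.0]]
force: [0.5, -0.8, -1.2]
gripper_width: 0.266
grasp_force: 39.4
```

Request:
arm_command(deltas=[0, 0, 30, 0, 0, 0, 0, 0, 60, 0, 0, 0, 0, 0, 80, 0, 0, 0, 0, 0, 90, 0, 0, 0, 0, 0, 95, 0, 0, 0, 0, 0, 98, 0, 0, 0, 0, 0, 98, 0, 0, 0, 0, 0, 98, 0, 0, 0])

```text
clock: 13.5
tool_pos: [0.4179, 0.1534, 0.0527]
ee_rot: [[-0.894, 0.447, 0.001], [0.447, 0.894, 0.0], [-0.001, 0.001, -1.0]]
force: [0.1, 0.4, -0.5]
gripper_width: 0.263
grasp_force: 39.4
```

```bash
python3 g.py .4172,.1537,.051
```

```text
.4172,.1537,.051 [ 0.8 -0.1  1.7]
```

Request:
arm_command(deltas=[0, 0, 1, 0, 0, 0, 0, 0, 1.5, 0, 0, 0, 0, 0, 1.5, 0, 0, 0])

```text
clock: 13.88
tool_pos: [0.418, 0.1535, 0.0518]
ee_rot: [[-0.894, 0.447, 0.002], [0.447, 0.894, 0.0], [-0.001, 0.001, -1.0]]
force: [-3.4, 0.4, 16.7]
gripper_width: 0.266
grasp_force: 41.3
```

Request:
arm_command(deltas=[0, 0, 0, 0, 0, 0, 0, 0, 0, 0, 0, 0, 0, 0, 0, 0, 0, 0, 0, 0, 0, 0, 0, 0, 0, 0, 0, 0, 0, 0], grip=60)

```text
clock: 14.5
tool_pos: [0.4177, 0.1534, 0.0507]
ee_rot: [[-0.894, 0.447, -0.0], [0.447, 0.894, 0.0], [0.0, 0.0, -1.0]]
force: [0.4, -0.3, 0.2]
gripper_width: 0.701
grasp_force: 0.0
```

Request:
arm_command(deltas=[0, 0, -30, 0, 0, 0, 0, 0, -70, 0, 0, 0, 0, 0, -98, 0, 0, 0, 0, 0, -98, 0, 0, 0, 0, 0, -98, 0, 0, 0])

```text
clock: 15.12
tool_pos: [0.4174, 0.1533, 0.1483]
ee_rot: [[-0.894, 0.447, -0.001], [0.447, 0.894, -0.0], [0.0, -0.0, -1.0]]
force: [-0.7, 0.5, 0.1]
gripper_width: 0.701
grasp_force: 0.0
```

```bash
python3 g.py .593,.0755,.15
```

```text
.593,.0755,.15 [-191.8    9.    -1.8]
```

Request:
arm_command(deltas=[-50, 2, 0, 0, 0, 0, -100, 5, 0, 0, 0, 0, -150, 7, -2, 0, 0, 0, -185, 9, -2, 0, 0, 0, -192, 9, -2, 0, 0, 0, -192, 9, -2, 0, 0, 0, -192, 9, -2, 0, 0, 0])

```text
clock: 16.0
tool_pos: [0.5924, 0.076, 0.1504]
ee_rot: [[-0.895, 0.447, -0.001], [0.447, 0.895, 0.0], [0.001, -0.0, -1.0]]
force: [0.8, -0.2, 0.0]
gripper_width: 0.705
grasp_force: 0.0
```

Request:
arm_command(deltas=[0, 0, 40, 0, 0, 0, 0, 0, 80, 0, 0, 0, 0, 0, 105, 0, 0, 0, 0, 0, 113, 0, 0, 0, 0, 0, 113, 0, 0, 0, 0, 0, 113, 0, 0, 0])

```text
clock: 16.75
tool_pos: [0.5939, 0.0757, 0.039]
ee_rot: [[-0.894, 0.447, 0.002], [0.447, 0.894, 0.0], [-0.002, 0.001, -1.0]]
force: [-0.2, -0.5, 0.5]
gripper_width: 0.704
grasp_force: 0.0
```

Request:
arm_command(deltas=[0, 0, 0, 0, 0, 0, 0, 0, 0, 0, 0, 0, 0, 0, 0, 0, 0, 0, 0, 0, 0, 0, 0, 0, 0, 0, 0, 0, 0, 0, 0, 0, 0, 0, 0, 0, 0, 0, 0, 0, 0, 0, 0, 0, 0, 0, 0, 0], grip=10)

```text
clock: 17.75
tool_pos: [0.5937, 0.0755, 0.0383]
ee_rot: [[-0.894, 0.447, 0.001], [0.447, 0.894, 0.0], [-0.001, 0.0, -1.0]]
force: [-1.1, 0.6, 5.9]
gripper_width: 0.265
grasp_force: 39.1
```

Request:
arm_command(deltas=[0, 0, -10, 0, 0, 0, 0, 0, -40, 0, 0, 0, 0, 0, -80, 0, 0, 0, 0, 0, -105, 0, 0, 0, 0, 0, -113, 0, 0, 0, 0, 0, -113, 0, 0, 0])

```text
clock: 18.5
tool_pos: [0.5933, 0.0755, 0.1507]
ee_rot: [[-0.894, 0.447, 0.0], [0.447, 0.894, 0.0], [-0.0, 0.0, -1.0]]
force: [0.1, -0.2, -1.5]
gripper_width: 0.268
grasp_force: 39.4
```

```bash
python3 g.py .427,-.0457,.15 .427,-.0457,.051
```

```text
.427,-.0457,.15 [  94.5 -182.8    0.7]
.427,-.0457,.051 [  94.5 -182.8   99.7]
```

Request:
arm_command(deltas=[8, -15, 0, 0, 0, 0, 25, -48, 0, 0, 0, 0, 46, -89, 0, 0, 0, 0, 67, -130, 0, 0, 0, 0, 84, -163, 0, 0, 0, 0, 93, -180, 0, 0, 0, 0, 95, -183, 0, 0, 0, 0, 95, -183, 0, 0, 0, 0])

```text
clock: 19.5
tool_pos: [0.4273, -0.0455, 0.1507]
ee_rot: [[-0.894, 0.447, 0.0], [0.447, 0.894, 0.0], [-0.0, 0.0, -1.0]]
force: [-0.8, 0.4, -0.2]
gripper_width: 0.268
grasp_force: 39.4
```

Request:
arm_command(deltas=[0, 0, 30, 0, 0, 0, 0, 0, 60, 0, 0, 0, 0, 0, 80, 0, 0, 0, 0, 0, 90, 0, 0, 0, 0, 0, 95, 0, 0, 0, 0, 0, 98, 0, 0, 0, 0, 0, 99.5, 0, 0, 0, 0, 0, 99.5, 0, 0, 0])

```text
clock: 20.5
tool_pos: [0.427, -0.0458, 0.0522]
ee_rot: [[-0.894, 0.447, 0.002], [0.447, 0.894, -0.0], [-0.002, 0.0, -1.0]]
force: [-2.0, -0.6, 9.3]
gripper_width: 0.268
grasp_force: 40.2
```

```bash
python3 g.py .427,-.0457,.051
```

```text
.427,-.0457,.051 [0.  0.1 1.2]
```

Contact at seat height (9 N); release.

Request:
arm_command(deltas=[0, 0, 0, 0, 0, 0, 0, 0, 0, 0, 0, 0, 0, 0, 0, 0, 0, 0, 0, 0, 0, 0, 0, 0, 0, 0, 0, 0, 0, 0], grip=60)

```text
clock: 21.12
tool_pos: [0.4267, -0.0457, 0.0513]
ee_rot: [[-0.894, 0.447, 0.0], [0.447, 0.894, 0.0], [0.0, 0.0, -1.0]]
force: [0.3, 0.4, -1.0]
gripper_width: 0.701
grasp_force: 0.0
```

Request:
arm_command(deltas=[0, 0, -30, 0, 0, 0, 0, 0, -70, 0, 0, 0, 0, 0, -98, 0, 0, 0, 0, 0, -98, 0, 0, 0, 0, 0, -98, 0, 0, 0])

```text
clock: 21.75
tool_pos: [0.4263, -0.0456, 0.1488]
ee_rot: [[-0.894, 0.447, -0.001], [0.447, 0.894, 0.0], [0.001, -0.0, -1.0]]
force: [0.6, 0.1, -0.2]
gripper_width: 0.703
grasp_force: 0.0
```

```bash
python3 g.py .475,-.339,.15
```

```text
.475,-.339,.15 [-174.8 -240.6   -1.3]
```

Request:
arm_command(deltas=[-33, -45, 0, 0, 0, 0, -66, -90, 0, 0, 0, 0, -99, -136, 0, 0, 0, 0, -132, -182, 0, 0, 0, 0, -160, -220, -1, 0, 0, 0, -175, -241, -1, 0, 0, 0, -175, -241, -1, 0, 0, 0, -175, -241, -1, 0, 0, 0])

```text
clock: 22.75
tool_pos: [0.4749, -0.3385, 0.1491]
ee_rot: [[-0.894, 0.447, -0.002], [0.447, 0.894, 0.002], [0.002, 0.001, -1.0]]
force: [0.7, 1.2, -0.3]
gripper_width: 0.702
grasp_force: 0.0
```

Request:
arm_command(deltas=[0, 0, 40, 0, 0, 0, 0, 0, 80, 0, 0, 0, 0, 0, 105, 0, 0, 0, 0, 0, 113, 0, 0, 0, 0, 0, 113, 0, 0, 0, 0, 0, 113, 0, 0, 0])

```text
clock: 23.5
tool_pos: [0.4758, -0.3395, 0.0383]
ee_rot: [[-0.894, 0.447, 0.001], [0.447, 0.894, -0.001], [-0.001, -0.0, -1.0]]
force: [0.4, 0.2, 0.0]
gripper_width: 0.705
grasp_force: 0.0
```

Request:
arm_command(deltas=[0, 0, 0, 0, 0, 0, 0, 0, 0, 0, 0, 0, 0, 0, 0, 0, 0, 0, 0, 0, 0, 0, 0, 0, 0, 0, 0, 0, 0, 0, 0, 0, 0, 0, 0, 0, 0, 0, 0, 0, 0, 0, 0, 0, 0, 0, 0, 0], grip=10)

```text
clock: 24.5
tool_pos: [0.4755, -0.3396, 0.0377]
ee_rot: [[-0.894, 0.447, 0.001], [0.447, 0.894, -0.0], [-0.001, -0.0, -1.0]]
force: [-0.6, 0.7, 5.8]
gripper_width: 0.267
grasp_force: 39.1
```

Request:
arm_command(deltas=[0, 0, -10, 0, 0, 0, 0, 0, -40, 0, 0, 0, 0, 0, -80, 0, 0, 0, 0, 0, -105, 0, 0, 0, 0, 0, -113, 0, 0, 0, 0, 0, -113, 0, 0, 0])

```text
clock: 25.25
tool_pos: [0.4752, -0.3394, 0.1502]
ee_rot: [[-0.894, 0.447, 0.0], [0.447, 0.894, -0.0], [-0.0, 0.0, -1.0]]
force: [0.6, 0.5, -0.8]
gripper_width: 0.265
grasp_force: 39.4
```

```bash
python3 g.py .4322,-.1452,.15 .4322,-.1452,.051;  python3 - <<'E'
from m import *
d=get_image("top")
for o in cutters(d,[(214,224),(243,223),(271,223)]): print(*o)
E
```

```text
.4322,-.1452,.15 [125.3 154.4   0.2]
.4322,-.1452,.051 [125.4 154.4  99.2]m.py:13: RuntimeWarning: Mean of empty slice.
  out.append((u,v,np.round(c,3),np.round(k.mean(0),3),len(k),'skirt c',np.round((r.min(0)+r.max(0))[:2]/2,3),'ext',np.round(np.ptp(r,axis=0)[:2],3),'area dia',round(2*np.sqrt(len(r)/np.pi)/d["K"][0,0]*1.234,3)))
  ret = um.true_divide(
Traceback (most recent call last):
  File "m.py", line 13, in cutters
    out.append((u,v,np.round(c,3),np.round(k.mean(0),3),len(k),'skirt c',np.round((r.min(0)+r.max(0))[:2]/2,3),'ext',np.round(np.ptp(r,axis=0)[:2],3),'area dia',round(2*np.sqrt(len(r)/np.pi)/d["K"][0,0]*1.234,3)))
                                                                                   ~~~~~^^^
ValueError: zero-size array to reduction operation minimum which has no identity
```

Request:
arm_command(deltas=[10, 12, 0, 0, 0, 0, 35, 43, 0, 0, 0, 0, 62, 77, 0, 0, 0, 0, 90, 110, 0, 0, 0, 0, 112, 138, 0, 0, 0, 0, 123, 151, 0, 0, 0, 0, 125, 154, 0, 0, 0, 0, 125, 154, 0, 0, 0, 0])

```text
clock: 26.3
tool_pos: [0.4327, -0.1463, 0.1502]
ee_rot: [[-0.894, 0.447, 0.0], [0.447, 0.894, -0.0], [-0.0, 0.0, -1.0]]
force: [0.4, -0.2, -1.1]
gripper_width: 0.266
grasp_force: 39.4
```

Request:
arm_command(deltas=[0, 0, 30, 0, 0, 0, 0, 0, 60, 0, 0, 0, 0, 0, 80, 0, 0, 0, 0, 0, 90, 0, 0, 0, 0, 0, 95, 0, 0, 0, 0, 0, 98, 0, 0, 0, 0, 0, 99.5, 0, 0, 0, 0, 0, 99.5, 0, 0, 0])

```text
clock: 27.3
tool_pos: [0.4328, -0.1461, 0.0517]
ee_rot: [[-0.894, 0.447, 0.002], [0.447, 0.894, -0.001], [-0.002, -0.0, -1.0]]
force: [-1.3, -0.9, 7.2]
gripper_width: 0.266
grasp_force: 40.1
```

```bash
python3 g.py .4322,-.1452,.051
```

```text
.4322,-.1452,.051 [0.9 0.6 0.7]
```

Request:
arm_command(deltas=[0, 0, 0, 0, 0, 0, 0, 0, 0, 0, 0, 0, 0, 0, 0, 0, 0, 0, 0, 0, 0, 0, 0, 0, 0, 0, 0, 0, 0, 0], grip=60)

```text
clock: 27.92
tool_pos: [0.4324, -0.1458, 0.0507]
ee_rot: [[-0.894, 0.447, -0.0], [0.447, 0.894, 0.0], [0.0, 0.0, -1.0]]
force: [0.0, 0.3, -0.4]
gripper_width: 0.706
grasp_force: 0.0
```

Request:
arm_command(deltas=[0, 0, -30, 0, 0, 0, 0, 0, -70, 0, 0, 0, 0, 0, -110, 0, 0, 0, -20, -50, -110, 0, 0, 0, -50, -100, -110, 0, 0, 0, -80, -150, -110, 0, 0, 0, -110, -190, -110, 0, 0, 0, -140, -240, -110, 0, 0, 0, -170, -290, -110, 0, 0, 0, -170, -300, -110, 0, 0, 0, -170, -300, -110, 0, 0, 0, -170, -300, -110, 0, 0, 0])

```text
clock: 29.42
tool_pos: [0.4504, -0.4889, 0.1608]
ee_rot: [[-0.895, 0.447, -0.0], [0.447, 0.895, 0.001], [0.001, 0.0, -1.0]]
force: [-0.8, -0.0, 0.4]
gripper_width: 0.702
grasp_force: 0.0
```

```bash
sed -i 's/\.085/.1/g; s/>.02)/>.035)/' m.py; python3 - <<'E'
from m import *
d=get_image("top")
cv2.imwrite("pics/t2.png",cv2.resize(d["img"][170:260,180:340,::-1],None,fx=4,fy=4,interpolation=2))
P=[(.4172,.1537),(.422,.0542),(.427,-.0457),(.4322,-.1452)]
d2=get_image("scene"); cv2.imwrite("pics/s2.png",d2["img"][150:280,140:340][:,:,::-1].repeat(3,0).repeat(3,1))
for o in [(214,224),(243,223),(271,223),(300,222)]:
    try: print(*cutters(d,[o])[0])
    except Exception as e: print(o,e)
E
```

```text
214 224 [0.418 0.152 0.074] [0.419 0.152 0.079] 45 skirt c [0.418 0.155] ext [0.083 0.084] area dia 0.086
243 223 [0.423 0.053 0.08 ] [0.422 0.053 0.082] 42 skirt c [0.423 0.054] ext [0.069 0.066] area dia 0.072
271 223 [ 0.427 -0.046  0.077] [ 0.427 -0.046  0.081] 41 skirt c [ 0.428 -0.047] ext [0.055 0.055] area dia 0.058
300 222 [ 0.434 -0.146  0.074] [ 0.434 -0.144  0.081] 33 skirt c [ 0.435 -0.144] ext [0.038 0.038] area dia 0.035
```

View pics/t2.png

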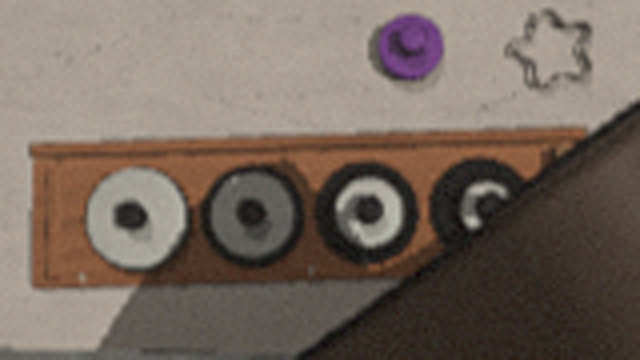

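View pics/s2.png

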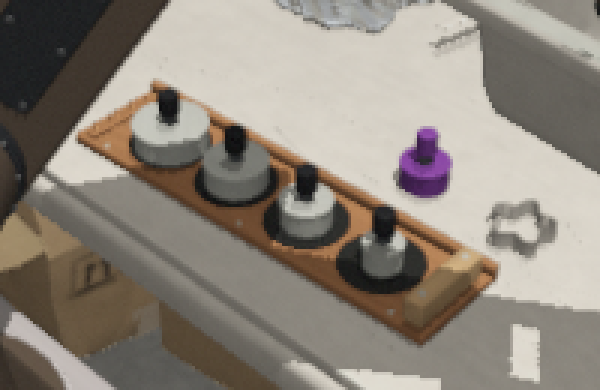

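Both views show all four upright and centred, rising in size from the pale block. The 44 is partly hidden in the top crop, but it is clear in the scene crop at (383,245).

```bash
python3 -c "
from rig import ticket; print(ticket.job_done())"
```

```text
the job is handed in; nothing more can be done
None
```

The job is handed in with the four cutters standing upright and released, 44, 58, 72 and 86 mm in order from the pale end block, each measured within about 3 mm of its pad's centre; the judge returned no result.

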